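Turn the almond biscuit over in its tipping tray

ROBOT

A 6-joint arm with a two-finger parallel gripper is mounted at the origin on a cart in front of the work surface, level with it; the furniture and walls round the work are solid. World frame = base frame: x ahead of the robot, y to its left, z up, the work surface at z = 0. Lengths are in mm, angles in rad, forces in N, time in s.
With the tool pointing down it reaches from about 275 to 1000 mm from the base axis. Payload 8.4 kg.
Tool frame: the origin (TCP) lies at the very end of the fingers, on their centre line; the grasp point (between the pads) lies 19 mm behind it (r.pinch_z is the distance from the TCP to the grasp point, in mm); z points along the fingers, y is the line along which they close (so a half turn about z gives the same grasp; the last joint's range is limited). The gripper opens to 85 mm and grips with 20 to 120 N. Pads are 22 mm wide; open, the fingers measure 114 mm over their backs; the gripper's body (76 mm by 85 mm) begins 54 mm behind the grasp point. The pads swing forward as they close: fully open they stand 13 mm farther back than shut.
Start: joints at [1.255, 0.353, 1.633, -0, 1.155, -0.002], TCP at [192.921, 594.483, 231.281] pointing down, gripper open.
Joint ranges: [-2.63, 2.63], [-0.92, 2.1], [0.06, 2.66], [-1.3, 4.44], [0, 2.69], [-3.02, 3.02]. Speed limits (rad/s): [2.22, 2.22, 2.79, 3.14, 3.14, 3.14].

INTERFACE

Orientations are given as [roll, pitch, yaw] about the fixed x, y, z axes, in that order (R = Rz(yaw) Ry(pitch) Rx(roll)).
In Python, from rig import r gives the robot as it stands.
- The arm moves only by the tool carry_out, never from a script. Its argument "series" is a list of rows, each a list of 7 numbers: the turn, a rotation vector about the tool's x, y, z as a fraction of full scale, then the shift along the tool's x, y, z as a fraction of full scale, then the gripper command: -1 is fully open, 1 is shut, values between are in proportion. A call has 1 to 8 rows; each row is the pose to reach, as a shift and turn from the pose commanded when the call began, along the tool's axes at that moment, turning the shorter way round; what a row does not reach only later rows make up. Full scale, the value 1, is 0.25 m for a shift and pi rad for a turn. A row lasts 1/8 s, in which the tool goes at most 62.5 mm and 10.7 degrees, less where a joint would pass 70% of its speed; a pose out of reach is approached as far as the arm can. A call with a number of a shift or a turn outside -1 to 1 is refused whole. A call with a gripper value outside its range is refused whole. The fingers move at their own pace and stop on an object; "force" is the grip in N (left out, the last holds). Time passes only in rows, so rows that repeat a pose let the fingers close. It gives the time, the measured TCP pose, the force, the opening and the grip force at its end, in the units of the state.
- r.sense(): the state, without advancing time (a new reading comes with each control period).
- r.grab_frame(name): name is "scene" or "top" or "wrist"; returns the picture (480x640x3 uint8, red, green, blue); there is no depth.
- r.get_calibration(name): a dict with "K" (3x3 intrinsics, pixels), "distortion" ([k1, k2, p1, p2, k3] as OpenCV has them; the pictures are not rectified), "pose" (4x4, takes a point from camera to world coordinates). Camera axes: x right, y up, looking along -z (the intrinsics and any distortion apply to the point x, -y, -z); pixel columns grow to the right and rows downward; lengths in mm; the calibration is good to about 2 mm. A picture is of the moment at which its call begins: read the wrist's pose just before it. get_calibration takes no time and is no camera call; for the wrist camera it gives the pose at the moment of the call.
- r.sign_off(): hands the job in; it is judged then, once.
Trained networks look in the newest picture that a camera, given by its name, has taken for a name from the list of things; names that differ only in an ending like _2 or _b are one class to them, and where a whole thing is asked for, a point or a joint stands for the part that bears it (a point fixed in the world has none). Each returns a list of dicts, best first, with "score" (0 to 1); they miss things now and then, are a little off and sometimes report something else, mostly with a low value. They report only what shows in the picture. A call takes as long as a camera call. They do not tell look-alikes from the thing itself.
- r.silhouettes(camera, label): "region" (480x640 bool, what is visible of it) and "position" ([row, column] in pixels, amid what is visible of it).
The state is a dict: "clock": time; "qpos": joint angles; "qvel": joint speeds; "joint_efforts": joint torques, N m; "eef_pos": TCP position; "tcp_rot": TCP orientation; "contact_force": force on the tool from outside, world axes, zero at the start; "wrist_torque": the same for the moment, N m; "opening": opening from 0.0 (shut) to 1.0 (fully open); "grasp_force": force on a finger pad.
Only numpy, scipy, OpenCV 4.12 (cv2) and the standard library are available. Lean on these libraries where they do the work, as an engineer would, in place of code of your own. Each camera call takes 0.05 s, during which the arm holds its last target. There are 200 camera calls.

TASK

Turn the biscuit over without touching it: lift the V-shaped steel tray by its wooden grip, and tip it sideways in the air until the biscuit tumbles from the leaf it lies on to the tray's other leaf. Then set the tray down gently in the middle of the wooden board, lying flat on that other leaf, so that the biscuit lies in it with its almonds upward; let go, and leave the other things on the worktop alone.

Things in the scene. Friction and masses are not known exactly. Their poses are not given: they have to be found in the camera images.
- tray: Loose steel V tray, about 0.4 kg: two leaves (136 mm along x, 80 mm wide, 3 mm sheet) meet in a valley at 104 degrees. Origin: middle of the valley, on the underside; x along the valley. At the start it lies flat on its start leaf, which runs to +y, z up; the other leaf rises towards y -0.242, z 0.970. Turned +76 degrees about x it lies flat on the other leaf, origin again at support height.
- tray_grip (a point): Centre of the tray's wooden grip: a flat bar along tray x, 130 mm long between end straps, 12 mm thick, 26 mm high, 98 mm from the valley, halfway between the leaves (tray y 60, z 77 mm). It leans 38 degrees from vertical to tray +y at the start, 38 to the other side at the end. Pinch it across the 12 mm, along its lean; keep the 55 mm round the valley free for the biscuit.
- start_leaf (a point): Centre of the inner face of the leaf on which the tray and the biscuit lie at the start. Each leaf has a 13 mm high lip along its outer edge and 16 mm end walls; this one also has a ledge along the valley, 3 mm high, its edge 9 mm from the valley, that catches the sliding biscuit.
- other_leaf (a point): Centre of the inner face of the other leaf (40 mm from the valley), on which the tray and the biscuit lie at the end.
- biscuit: Loose hard biscuit, 90 x 46 x 18 mm, 60 g, long side along the valley. Origin: centre of the face with three almonds; z points to the plain face: up at the start, down when turned. It slides to the ledge on the tilted start leaf, stands on edge there and falls to the other leaf once the tray has turned past about 75 degrees: tip it to 84 or so, then back to 76.
- board: Fixed square board of light wood, 160 x 160 mm, 14 mm thick, flat on the worktop; origin: centre of its underside. The tray goes on it. Mind the leaning wrist: a tall fridge stands to the right (y below -0.57) and a coffee maker, 0.35 m high, at the back left (x over 0.57, y over 0.2).
- tuna_tin: Bystander: low tin, 86 mm wide, 40 mm high; origin under its centre.
- teaspoon_1: Bystander: teaspoon, 139 mm long, 10 mm high, lying near the front edge; origin under its centre.
- honey_jar: Bystander: round jar with dark lid, 63 mm wide, 94 mm high; origin under its centre.
- mug_brew: Bystander: striped mug, 101 mm high; origin under its centre.
- pepper_mill: Bystander: dark wooden mill, 58 mm wide, 170 mm high; origin under its centre.
Not all that is in view belongs to the job. There is more than one size of the biscuit; the job needs the larger.

How it is judged:
By the outcome, as a careful person would: the job done as asked, in the order asked, and still so for the second after the job is handed in, with the robot touching nothing.
It also fails if it takes over 48 s, if anything falls off the work surface, if the arm or the gripper's body presses on something with over 40 N, if the wrist force passes 120 N, or if a joint passes its speed limit or range.

## Working session

There is one attempt and no reset: what is moved stays moved. The work goes in short steps, Python scripts to look and compute and a tool call to move; the robot and the scene stay as the last step left them, time stands still between calls to the robot, and variables do not carry over. Pictures are saved under pics/ and viewed, at most 10 in all, crops included, and the job is handed in when it is done.

Besides the shell and the picture viewer there is one more tool, called after "Call:" by a JSON object that holds its "name" and its "arguments", one argument or row to a line. carry_out: Moves the arm, as the interface text tells. Its arguments: {"type":"object","properties":{"series":{"type":"array"},"force":{"type":"number"}},"required":["series"]}

```bash
mkdir -p pics; ls; python3 - <<'E'
from rig import r
import cv2,numpy as np
for c in ("scene","top"):
    im=r.grab_frame(c); cv2.imwrite(f"pics/{c}0.png",im[...,::-1])
    k=r.get_calibration(c); print(c,np.round(k["K"],1).tolist(),k["distortion"],np.round(k["pose"],3).tolist())
    for l in ("tray","tray_grip","biscuit","board","start_leaf","other_leaf","tuna_tin","honey_jar","mug_brew","pepper_mill","teaspoon_1"):
        print(l,[(round(d["score"],2),np.round(d["position"]).tolist(),int(d["region"].sum())) for d in r.silhouettes(c,l)])
print(r.sense())
E
```

```text
pics
scene [[621.9, 0.0, 329.6], [0.0, 621.9, 230.6], [0.0, 0.0, 1.0]] [-0.0827458  0.         0.         0.         0.       ] [[0.709, 0.366, -0.602, -474.442], [-0.705, 0.387, -0.595, -1014.433], [0.015, 0.847, 0.532, 996.716], [0.0, 0.0, 0.0, 1.0]]
tray [(0.92, [227.0, 236.0], 1674)]
tray_grip [(0.67, [227.0, 235.0], 1664)]
biscuit [(0.67, [220.0, 202.0], 92)]
board [(0.91, [280.0, 313.0], 2368)]
start_leaf [(0.56, [225.0, 234.0], 1526)]
other_leaf [(0.76, [229.0, 240.0], 1651)]
tuna_tin [(0.86, [235.0, 342.0], 686)]
honey_jar [(0.85, [250.0, 392.0], 782)]
mug_brew [(0.75, [204.0, 331.0], 857)]
pepper_mill []
teaspoon_1 [(0.64, [279.0, 317.0], 2314), (0.63, [263.0, 271.0], 182)]
top [[526.0, 0.0, 325.0], [0.0, 526.0, 230.8], [0.0, 0.0, 1.0]] [0.00328604 0.         0.         0.         0.        ] [[0.017, 0.991, -0.132, 343.487], [-1.0, 0.018, 0.007, -6.801], [0.009, 0.132, 0.991, 1571.164], [0.0, 0.0, 0.0, 1.0]]
tray []
tray_grip [(0.89, [270.0, 235.0], 1230)]
biscuit [(0.76, [276.0, 187.0], 233), (0.61, [273.0, 227.0], 359)]
board [(0.88, [265.0, 335.0], 2896)]
start_leaf [(0.
[... 319 characters left out ...]
0], 437)]
{'clock': 1.2, 'qpos': array([ 1.25457527e+00,  3.53011906e-01,  1.63338951e+00,  1.67835525e-05,
        1.15521537e+00, -2.42127514e-03]), 'qvel': array([-0.00112825, -0.00078753, -0.00127711,  0.00062103, -0.00023247,
        0.00106075]), 'joint_efforts': array([ 9.22087602e-04, -6.05180025e+01, -3.42448604e+01,  4.19363341e-04,
        1.01385722e-03, -3.50637173e-06]), 'eef_pos': array([192.93035986, 594.47965528, 231.27802136]), 'tcp_rot': array([-3.14156855e+00, -1.54132041e-05,  2.82778610e+00]), 'contact_force': array([-0.24000531, -0.24875447, -0.0468007 ]), 'wrist_torque': array([-0.02332543, -0.03779238, -0.04192231]), 'grasp_force': 0.0, 'opening': 0.9968554784647641}
```

View crops.

```bash
python3 - <<'E'
import cv2
a=cv2.imread("pics/top0.png")[140:340,140:400]; cv2.imwrite("pics/a.png",cv2.resize(a,None,fx=3,fy=3,interpolation=cv2.INTER_CUBIC))
a=cv2.imread("pics/scene0.png"); cv2.imwrite("pics/b.png",cv2.resize(a[150:330,150:390],None,fx=3.3,fy=3.3,interpolation=cv2.INTER_CUBIC))
E
```

```text
(no output)
```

View pics/a.png

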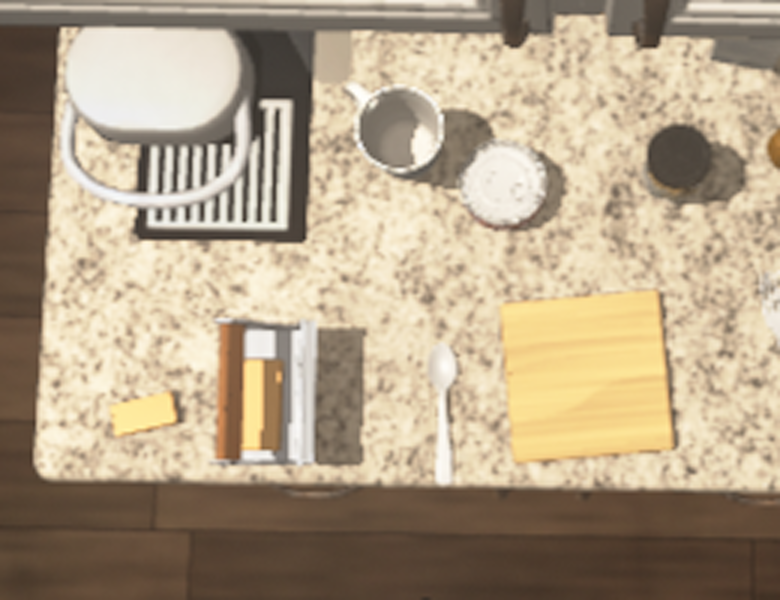

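View pics/b.png

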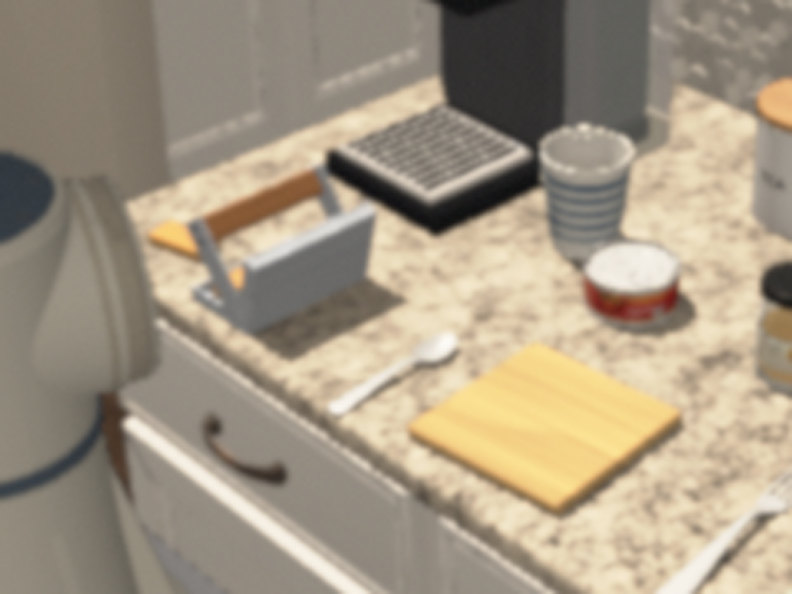

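View pics/scene0.png

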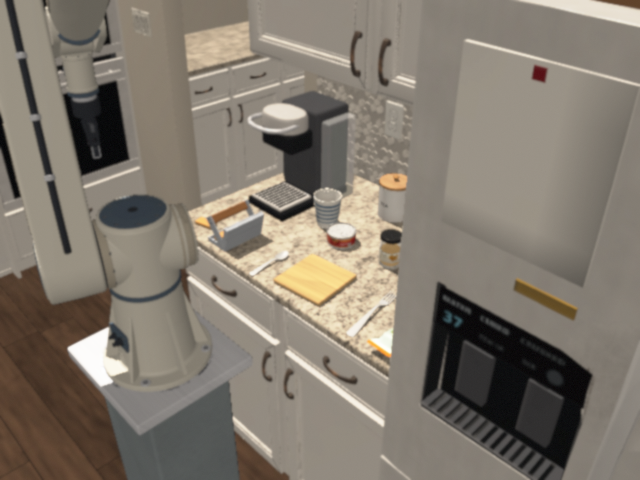

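```bash
cat > h.py <<'E'
import numpy as np, cv2
from scipy.spatial.transform import Rotation as Ro
from scipy.optimize import least_squares
def project(k,P):
    T=np.linalg.inv(k["pose"]); p=(np.atleast_2d(P)@T[:3,:3].T+T[:3,3])*[1,-1,-1]
    return cv2.projectPoints(p,np.zeros(3),np.zeros(3),np.array(k["K"]),np.array(k["distortion"]))[0][:,0]
def ray(k,uv,z):
    q=cv2.undistortPoints(np.array(uv,float).reshape(-1,1,2),np.array(k["K"]),np.array(k["distortion"]))[:,0]
    d=np.c_[q[:,0],-q[:,1],-np.ones(len(q))]@k["pose"][:3,:3].T; o=k["pose"][:3,3]
    return o+d*((z-o[2])/d[:,2])[:,None]
def move(s,R,p):
    "row from state pose to target R,p"
    R0=Ro.from_euler("xyz",s["tcp_rot"])
    return np.round(np.r_[(R0.inv()*R).as_rotvec()/np.pi,R0.inv().apply(p-s["eef_pos"])/250],4)
def wrist(R,q1,q23):
    M=(Ro.from_euler("z",q1)*Ro.from_euler("y",q23)).inv()*R*Ro.from_euler("z",-np.pi/2)
    return M.as_euler("ZYZ")
E
python3 - <<'E'
from rig import r
from h import *
k=r.get_calibration("top"); im=cv2.imread("pics/top0.png")
def full(p): return np.array(p)/3+[140,140]-1/3
hsv=cv2.cvtColor(im,cv2.COLOR_BGR2HSV)
# grip brown
sub=np.zeros(im.shape[:2],bool); sub[240:300,205:225]=1
b=(hsv[...,1]>130)&(hsv[...,2]<190)&(hsv[...,0]<16)&sub
m=b.astype(np.uint8); c=cv2.minAreaRect(cv2.findNonZero(m)); print("grip px",c,m.sum())
bp=cv2.boxPoints(c); print(np.round(ray(k,bp,80),1).tolist()); print("ctr",np.round(ray(k,[c[0]],80),1))
# biscuit
print("bisc",np.round(ray(k,full([[243,358],[282,358],[242,448],[278,450]]),21),1).tolist())
print("leaf edge",np.round(ray(k,full([[309,320],[303,463]]),78),1).tolist())
# board by network
d=[x for x in r.silhouettes("top","board")][0]["region"].astype(np.uint8)
c=cv2.minAreaRect(cv2.findNonZero(d)); bb=ray(k,cv2.boxPoints(c),14); print("board",np.round(bb,1).tolist(),np.round(bb.mean(0),1))
print("board hand",np.round(ray(k,full([[502,306],[658,290],[674,449],[517,462]]),14),1).tolist())
for n,yaw in(("A",0),("B",np.pi)):
  for lab,t,q1 in(("start",38,.75),("mid",0,.3),("end",-38,-.1),("tip",-46,-.1)):
    # tool z=-u, tilt about world x
    R=Ro.from_euler("x",180-t,degrees=True)*Ro.from_euler("z",yaw)
    print(n,lab,np.round(R.apply([0,0,1]),2),[np.round(wrist(R,q1,s),2).tolist() for s in(1.6,2.0,2.3)])
E
```

```text
grip px ((216.5, 270.0), (44.0, 5.0), 90.0) 104
[[487.6, 297.5, 80.0], [487.9, 283.3, 80.0], [363.7, 277.9, 80.0], [363.5, 291.9, 80.0]]
ctr [[425.3 287.6  80. ]]
bisc [[461.1, 288.5, 21.0], [461.8, 250.2, 21.0], [373.3, 285.6, 21.0], [371.9, 250.5, 21.0]]
leaf edge [[494.0, 216.6, 78.0], [359.2, 217.2, 78.0]]
board [[522.6, 43.2, 14.0], [543.3, -119.0, 14.0], [380.6, -137.9, 14.0], [360.6, 22.1, 14.0]] [451.8 -47.9  14. ]
board hand [[517.9, 35.5, 14.0], [536.7, -119.3, 14.0], [379.7, -136.3, 14.0], [364.4, 17.5, 14.0]]
A start [ 0.   -0.62 -0.79] [[-0.51, 1.98, 2.22], [-0.47, 1.62, 2.41], [-0.48, 1.36, 2.55]]
A mid [ 0. -0. -1.] [[-0.0, 1.54, 1.87], [-0.0, 1.14, 1.87], [-0.0, 0.84, 1.87]]
A end [ 0.    0.62 -0.79] [[0.66, 1.61, 1.47], [0.69, 1.3, 1.22], [0.77, 1.07, 1.01]]
A tip [ 0.    0.72 -0.69] [[0.8, 1.62, 1.48], [0.82, 1.35, 1.19], [0.9, 1.15, 0.95]]
B start [ 0.   -0.62 -0.79] [[-0.51, 1.98, -0.92], [-0.47, 1.62, -0.73], [-0.48, 1.36, -0.59]]
B mid [ 0. -0. -1.] [[0.0, 1.54, -1.27], [-0.0, 1.14, -1.27], [-0.0, 0.84, -1.27]]
B end [-0.    0.62 -0.79] [[0.66, 1.61, -1.67], [0.69, 1.3, -1.92], [0.77, 1.07, -2.13]]
B tip [-0.    0.72 -0.69] [[0.8, 1.62, -1.66], [0.82, 1.35, -1.95], [0.9, 1.15, -2.19]]
```

```bash
python3 - <<'E'
from rig import r
from h import *
s=r.sense()
R=Ro.from_euler("x",142,degrees=True)*Ro.from_euler("z",np.pi)
print(move(s,R,np.array([320,420,200.])), R.as_euler("xyz"))
E
```

```text
[ 0.2094 -0.0331 -0.0962 -0.699  -0.5069  0.1252] [-2.47836754  0.         -3.14159265]
```

Call:
{"name": "carry_out", "arguments": {
  "series": [
    [0.05,-0.008,-0.024,-0.17,-0.12,0.03,-1],
    [0.1,-0.016,-0.048,-0.35,-0.25,0.06,-1],
    [0.15,-0.024,-0.07,-0.52,-0.38,0.09,-1],
    [0.2094,-0.0331,-0.0962,-0.699,-0.507,0.125,-1],
    [0.2094,-0.0331,-0.0962,-0.699,-0.507,0.125,-1],
    [0.2094,-0.0331,-0.0962,-0.699,-0.507,0.125,-1]
  ]
}}

```text
clock: 2.0
eef_pos: [319.7, 420.7, 199.6]
tcp_rot: [-2.48, -0.0, 3.141]
contact_force: [0.1, 0.1, -0.2]
opening: 0.999
grasp_force: 0.0
```

```bash
python3 - <<'E'
from rig import r
from h import *
s=r.sense(); print(s)
R=Ro.from_euler("x",142,degrees=True)*Ro.from_euler("z",np.pi)
print(move(s,R,np.array([426,337,141.])))
M=Ro.from_euler("z",s["qpos"][0])*Ro.from_euler("y",s["qpos"][1]+s["qpos"][2])*Ro.from_euler("ZYZ",s["qpos"][3:])*Ro.from_euler("z",np.pi/2)
print(M.as_euler("xyz"))
E
```

```text
{'clock': 2.0, 'qpos': array([ 1.09970244,  0.57811872,  1.52133223, -0.28300173,  1.64626707,
       -0.40348983]), 'qvel': array([ 0.00837745, -0.02807788, -0.00183373,  0.00207029, -0.00431999,
        0.00072185]), 'joint_efforts': array([ -0.87692292, -68.03232908, -27.95343339,  -1.56239904,
         3.43963712,  -0.07361478]), 'eef_pos': array([319.67333579, 420.6774033 , 199.64997769]), 'tcp_rot': array([-2.47956741e+00, -2.57317052e-04,  3.14091673e+00]), 'contact_force': array([ 0.05470196,  0.09720699, -0.16764028]), 'wrist_torque': array([ 0.29847242, -0.00083193, -0.03523026]), 'grasp_force': 0.0, 'opening': 0.99890815631638}
[ 4.000e-04 -2.000e-04 -1.000e-04 -4.256e-01 -1.196e-01  3.905e-01]
[-2.47956741e+00 -2.57317052e-04  3.14091673e+00]
```

Kinematic orientation model is exact. On to the pre-grasp.

Call:
{"name": "carry_out", "arguments": {
  "series": [
    [0,0,0,-0.2,-0.06,0.1,-1],
    [0,0,0,-0.4256,-0.12,0.25,-1],
    [0,0,0,-0.4256,-0.12,0.39,-1],
    [0,0,0,-0.4256,-0.12,0.39,-1],
    [0,0,0,-0.4256,-0.12,0.39,-1]
  ]
}}

```text
clock: 2.62
eef_pos: [426.3, 338.0, 143.0]
tcp_rot: [-2.481, 0.001, -3.141]
contact_force: [0.1, 0.5, 0.5]
opening: 0.999
grasp_force: 0.0
```

```bash
python3 - <<'E'
from rig import r
from h import *
s=r.sense(); k=r.get_calibration("wrist"); im=r.grab_frame("wrist"); cv2.imwrite("pics/w1.png",im[...,::-1])
print(s["qpos"],s["eef_pos"],s["tcp_rot"]); np.save("w1k.npy",k,allow_pickle=True)
t=np.array([426,227,0.]) 
print(np.round(project(k,t+np.array([[0,60,77],[-65,60,77],[65,60,77],[0,0,0],[68,-19,78],[-68,-19,78]]))).tolist())
E
```

```text
[ 0.90823732  0.62413917  1.58473449 -0.38965231  1.48828503 -0.51806403] [426.3247126  337.9506366  142.97873996] [-2.48094928e+00  1.44906994e-03 -3.14115938e+00]
[[331.0, 253.0], [331.0, 143.0], [331.0, 348.0], [330.0, 220.0], [249.0, 319.0], [239.0, 138.0]]
```

View pics/w1.png

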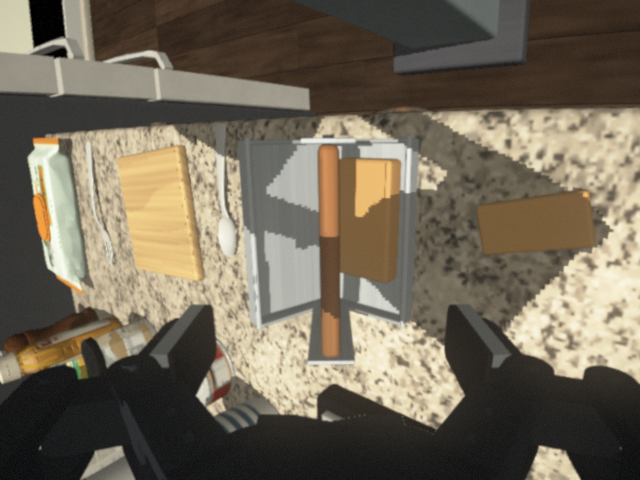

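```bash
python3 - <<'E'
from rig import r
from h import *
s=r.sense()
R=Ro.from_euler("x",142,degrees=True)*Ro.from_euler("z",np.pi)
print(s["eef_pos"],s["tcp_rot"],move(s,R,np.array([428.5,275.6,62.3])))
E
```

```text
[426.37616692 338.22838149 143.06227816] [-2.48109167e+00  1.71898890e-03 -3.14056564e+00] [ 9.000e-04  6.000e-04 -1.000e-04 -7.700e-03  4.000e-04  4.088e-01]
```

Call:
{"name": "carry_out", "arguments": {
  "series": [
    [0,0,0,-0.008,0,0.12,-1],
    [0,0,0,-0.008,0,0.24,-1],
    [0,0,0,-0.008,0,0.33,-1],
    [0,0,0,-0.008,0,0.38,-1],
    [0,0,0,-0.008,0,0.402,-1],
    [0,0,0,-0.008,0,0.402,-1],
    [0,0,0,-0.008,0,0.402,-1]
  ],
  "force": 80
}}

```text
clock: 3.55
eef_pos: [428.8, 275.2, 63.0]
tcp_rot: [-2.479, 0.001, -3.141]
contact_force: [0.1, 0.1, -0.6]
opening: 1.0
grasp_force: 0.0
```

```bash
python3 - <<'E'
from rig import r
from h import *
im=r.grab_frame("wrist"); cv2.imwrite("pics/w2.png",im[...,::-1])
s=r.sense(); print(s["eef_pos"],s["tcp_rot"],s["contact_force"])
E
```

```text
[428.71280478 275.12793053  62.958378  ] [-2.47913780e+00  6.73498540e-04 -3.14122866e+00] [ 0.01163861  0.15594262 -0.28142496]
```

View pics/w2.png

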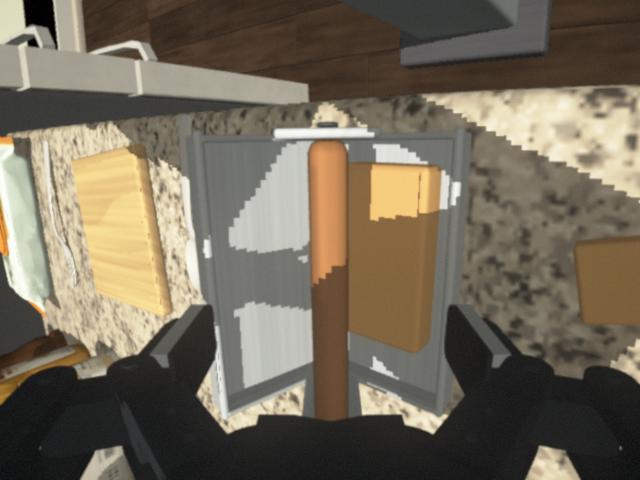

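Call:
{"name": "carry_out", "arguments": {
  "series": [
    [0,0,0,0,0,0,1],
    [0,0,0,0,0,0,1],
    [0,0,0,0,0,0,1],
    [0,0,0,0,0,0,1],
    [0,0,0,0,0,0,1],
    [0,0,0,0,0,0,1]
  ],
  "force": 80
}}

```text
clock: 4.35
eef_pos: [428.5, 274.4, 62.5]
tcp_rot: [-2.478, -0.0, -3.142]
contact_force: [0.6, 0.2, 0.4]
opening: 0.128
grasp_force: 79.2
```

```bash
python3 - <<'E'
from rig import r
from h import *
s=r.sense(); print(s["eef_pos"],s["tcp_rot"],s["contact_force"],s["opening"],s["qpos"])
R0=Ro.from_euler("xyz",s["tcp_rot"])
print("up 200 in tool:",R0.inv().apply([0,0,200])/250)
# where to tip: keep tcp at (x,y,z), tip: rotate about world x by a
E
```

```text
[428.45534788 274.41034747  62.53089824] [-2.47818097e+00 -1.26800484e-04 -3.14150167e+00] [0.56357592 0.15352737 0.3832033 ] 0.12823676707784576 [ 0.84534518  0.67829548  1.72100384 -0.43806922  1.2982959  -0.48456352]
up 200 in tool: [ 1.01440387e-04 -4.92646784e-01 -6.30316695e-01]
```

```bash
cat >> h.py <<'E'
def fk(q,L):
    L1,L2,d,h=L
    z=np.array([0,0,1.])
    A=Ro.from_euler("z",q[0])*Ro.from_euler("y",q[1]); B=A*Ro.from_euler("y",q[2]); C=B*Ro.from_euler("ZYZ",q[3:])
    return h*z+A.apply(z)*L1+B.apply(z)*L2+C.apply(z)*d, C*Ro.from_euler("z",np.pi/2)
def ik(p,R,L,q0):
    f=lambda q:(lambda P,Q:np.r_[(P-p)/100,(R.inv()*Q).as_rotvec()])(*fk(q,L))
    o=least_squares(f,q0); return o.x,np.abs(o.fun).max()
E
cat > fit.py <<'E'
from h import *
Q=np.array([[1.25457527e+00,3.53011906e-01,1.63338951e+00,1.67835525e-05,1.15521537e+00,-2.42127514e-03],
[1.09970244,0.57811872,1.52133223,-0.28300173,1.64626707,-0.40348983],
[0.90823732,0.62413917,1.58473449,-0.38965231,1.48828503,-0.51806403],
[0.84534518,0.67829548,1.72100384,-0.43806922,1.2982959,-0.48456352]])
P=np.array([[192.93,594.48,231.278],[319.67,420.68,199.65],[426.32,337.95,142.98],[428.455,274.41,62.53]])
o=least_squares(lambda L:np.concatenate([fk(q,L)[0]-p for q,p in zip(Q,P)]),[450,450,200,300]); 
print(o.x,np.abs(o.fun).max()); L=o.x
q=Q[3]
for t,yaw,p in((0,0,[428,274,212]),(40,2,[440,150,230]),(60,4,[445,60,240]),(76,6.8,[450,-30,240]),(84,6.8,[451.5,-58,240]),(76,6.8,[451.5,-58,76.5])):
    R=Ro.from_euler("z",yaw,degrees=True)*Ro.from_euler("x",142+t,degrees=True)*Ro.from_euler("z",np.pi)
    q,e=ik(np.array(p,float),R,L,q); print(t,np.round(q,2),round(e,4))
E
python3 fit.py
```

```text
[498.10770918 496.06756804 336.06620424 300.66279678] 4.366343972111821
0 [ 0.84  0.47  1.67 -0.42  1.53 -0.59] 0.0
40 [ 0.3   0.05  2.01  0.04  1.07 -1.32] 0.0
60 [-0.14  0.06  2.03  0.41  1.17 -1.97] 0.0
76 [-0.46  0.24  1.93  0.55  1.4  -2.36] 0.0
84 [-0.56  0.34  1.87  0.6   1.52 -2.46] 0.0
76 [-0.51  0.51  1.98  0.58  1.15 -2.57] 0.0
```

Call:
{"name": "carry_out", "arguments": {
  "series": [
    [0,0,0,0,-0.012,-0.016,1],
    [0,0,0,0,-0.05,-0.064,1],
    [0,0,0,0,-0.1,-0.128,1],
    [0,0,0,0,-0.17,-0.218,1],
    [0,0,0,0,-0.24,-0.307,1],
    [0,0,0,0,-0.31,-0.397,1],
    [0,0,0,0,-0.355,-0.454,1],
    [0,0,0,0,-0.37,-0.473,1]
  ],
  "force": 80
}}

```text
clock: 5.35
eef_pos: [428.6, 274.7, 214.0]
tcp_rot: [-2.48, 0.001, 3.142]
contact_force: [-0.5, -0.1, -5.4]
opening: 0.129
grasp_force: 78.6
```

```bash
cat > plan.py <<'E'
import sys
from rig import r
from h import *
def tgt(t,yaw): return Ro.from_euler("z",yaw,degrees=True)*Ro.from_euler("x",142+t,degrees=True)*Ro.from_euler("z",np.pi)
def rows(wps):
    s=r.sense(); print("t",s["clock"],s["eef_pos"].round(1),s["tcp_rot"].round(3),"F",s["contact_force"].round(1),"op",round(s["opening"],3),"g",round(s["grasp_force"]),"tau",s["wrist_torque"].round(2))
    for t,yaw,p in wps: print(move(s,tgt(t,yaw),np.array(p,float)).round(3).tolist())
E
python3 - <<'E'
from plan import *
rows([(t,t*2.7/40,[428.5+t*.2,274-t/40*130,212+t*.7]) for t in (2,6,12,18,24,30,36,40)])
im=r.grab_frame("wrist"); cv2.imwrite("pics/w3.png",im[...,::-1])
E
```

```text
t 5.35 [428.6 274.7 214. ] [-2.480e+00  1.000e-03  3.142e+00] F [-0.5 -0.1 -5.4] op 0.129 g 79 tau [ 0.83 -0.03 -0.02]
[-0.011, -0.0, -0.001, -0.001, -0.021, 0.02]
[-0.033, -0.001, -0.002, -0.004, -0.069, 0.043]
[-0.066, -0.002, -0.004, -0.009, -0.141, 0.077]
[-0.1, -0.003, -0.006, -0.014, -0.213, 0.112]
[-0.133, -0.004, -0.008, -0.019, -0.285, 0.147]
[-0.166, -0.004, -0.011, -0.024, -0.356, 0.181]
[-0.2, -0.004, -0.013, -0.028, -0.428, 0.216]
[-0.222, -0.004, -0.015, -0.032, -0.476, 0.239]
```

View pics/w3.png

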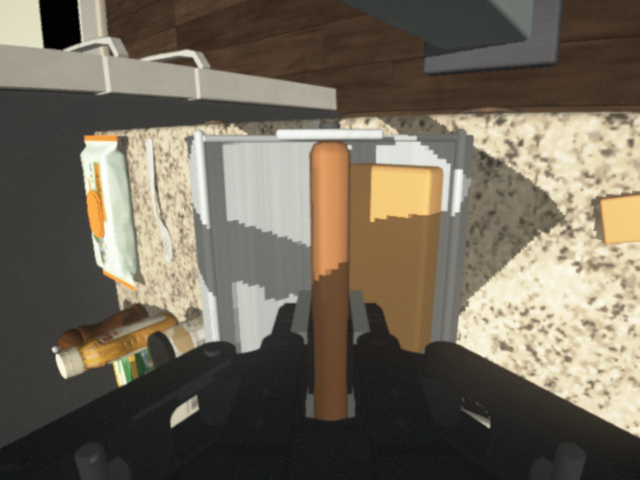

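Call:
{"name": "carry_out", "arguments": {
  "series": [
    [-0.011,0,-0.001,-0.001,-0.02,0.01,1],
    [-0.033,-0.001,-0.002,-0.004,-0.069,0.04,1],
    [-0.066,-0.002,-0.004,-0.009,-0.141,0.077,1],
    [-0.1,-0.003,-0.006,-0.014,-0.213,0.112,1],
    [-0.133,-0.004,-0.008,-0.019,-0.285,0.147,1],
    [-0.166,-0.004,-0.011,-0.024,-0.356,0.181,1],
    [-0.2,-0.004,-0.013,-0.028,-0.42,0.213,1],
    [-0.215,-0.004,-0.015,-0.03,-0.455,0.23,1]
  ]
}}

```text
clock: 6.4
eef_pos: [434.8, 147.1, 236.9]
tcp_rot: [3.128, -0.004, -3.095]
contact_force: [-0.1, -1.2, -4.5]
opening: 0.129
grasp_force: 78.7
```

```bash
python3 - <<'E'
from plan import *
rows([(40+a*24,2.7+a*3,[436.5+a*12,144-a*150,240]) for a in (.05,.18,.33,.5,.67,.82,.95,1)])
E
```

```text
t 6.4 [434.8 147.1 236.9] [ 3.128 -0.004 -3.095] F [-0.1 -1.2 -4.5] op 0.129 g 79 tau [-0.16 -0.    0.04]
[-0.013, -0.001, -0.001, -0.007, -0.042, -0.013]
[-0.031, -0.001, -0.003, -0.01, -0.121, -0.014]
[-0.051, -0.001, -0.006, -0.013, -0.211, -0.015]
[-0.073, -0.0, -0.009, -0.016, -0.313, -0.017]
[-0.096, 0.001, -0.012, -0.02, -0.415, -0.018]
[-0.116, 0.002, -0.014, -0.023, -0.506, -0.019]
[-0.133, 0.002, -0.016, -0.026, -0.584, -0.02]
[-0.14, 0.003, -0.017, -0.026, -0.614, -0.021]
```

Call:
{"name": "carry_out", "arguments": {
  "series": [
    [-0.013,0,-0.001,-0.004,-0.035,-0.006,1],
    [-0.031,0,-0.003,-0.01,-0.11,-0.012,1],
    [-0.051,0,-0.006,-0.013,-0.21,-0.015,1],
    [-0.073,0,-0.009,-0.016,-0.313,-0.017,1],
    [-0.096,0.001,-0.012,-0.02,-0.415,-0.018,1],
    [-0.116,0.002,-0.014,-0.023,-0.506,-0.019,1],
    [-0.133,0.002,-0.016,-0.026,-0.584,-0.02,1],
    [-0.14,0.003,-0.017,-0.026,-0.614,-0.021,1]
  ]
}}

```text
clock: 7.4
eef_pos: [448.8, -5.4, 239.7]
tcp_rot: [2.689, -0.002, -3.042]
contact_force: [0.0, 0.3, -5.4]
opening: 0.125
grasp_force: 78.8
```

```bash
python3 - <<'E'
from plan import *
rows([(64+a*16,5.7+a*1.1,[448.5+a*3,-6-a*52,240]) for a in (.05,.18,.33,.5,.67,.82,.95,1)])
E
```

```text
t 7.4 [448.8  -5.4 239.7] [ 2.689e+00 -2.000e-03 -3.042e+00] F [ 0.   0.3 -5.4] op 0.125 g 79 tau [-0.66  0.15  0.05]
[-0.005, -0.0, -0.0, 0.002, -0.011, -0.007]
[-0.016, -0.0, -0.001, 0.003, -0.035, -0.018]
[-0.03, 0.0, -0.002, 0.004, -0.063, -0.032]
[-0.045, 0.001, -0.003, 0.006, -0.095, -0.048]
[-0.06, 0.002, -0.004, 0.007, -0.127, -0.063]
[-0.073, 0.002, -0.005, 0.009, -0.155, -0.077]
[-0.085, 0.003, -0.005, 0.01, -0.179, -0.089]
[-0.089, 0.003, -0.005, 0.01, -0.189, -0.093]
```

Call:
{"name": "carry_out", "arguments": {
  "series": [
    [-0.005,0,0,0.002,-0.011,-0.007,1],
    [-0.016,0,-0.001,0.003,-0.035,-0.018,1],
    [-0.03,0,-0.002,0.004,-0.063,-0.032,1],
    [-0.045,0.001,-0.003,0.006,-0.095,-0.048,1],
    [-0.06,0.002,-0.004,0.007,-0.127,-0.063,1],
    [-0.073,0.002,-0.005,0.009,-0.155,-0.077,1],
    [-0.085,0.003,-0.005,0.01,-0.179,-0.089,1],
    [-0.089,0.003,-0.005,0.01,-0.189,-0.093,1]
  ]
}}

```text
clock: 8.4
eef_pos: [452.7, -56.8, 240.6]
tcp_rot: [2.409, 0.0, -3.022]
contact_force: [0.0, 0.2, -4.4]
opening: 0.126
grasp_force: 79.9
```

```bash
python3 - <<'E'
from plan import *
rows([(81,6.8,[451.5,-58.2,240]),(84,6.8,[451.5,-58.2,240])])
im=r.grab_frame("wrist"); cv2.imwrite("pics/w4.png",im[...,::-1])
E
```

```text
t 8.4 [452.7 -56.8 240.6] [ 2.409  0.    -3.022] F [ 0.   0.2 -4.4] op 0.126 g 80 tau [-0.96 -0.11 -0.01]
[-0.006, -0.0, 0.0, 0.005, -0.005, -0.002]
[-0.022, -0.0, 0.0, 0.005, -0.005, -0.002]
```

View pics/w4.png

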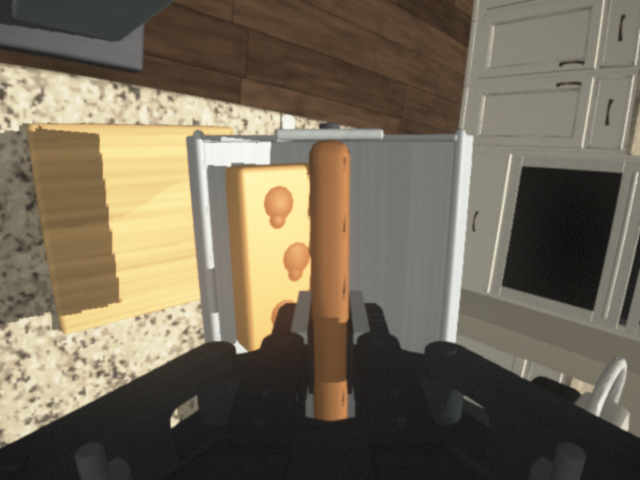

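```bash
python3 - <<'E'
from plan import *
k=r.get_calibration("wrist")
P=ray(k,[[28,130],[65,330],[190,129],[200,303]],14); print(P.round(1).tolist())
for c,yaw in(([450.5,-49.5],6.8),):
    a=Ro.from_euler("z",yaw,degrees=True).apply([[sx*80,sy*80,14] for sx in(-1,1) for sy in(-1,1)])+np.r_[c,0]
    print(a.round(1).tolist(),project(k,a).round().tolist())
rows([(76,6.8,[451.5,-58.2,z]) for z in(240,200,140,95)])
E
```

```text
[[385.1, -138.2, 14.0], [534.0, -120.2, 14.0], [371.3, -22.3, 14.0], [529.5, -8.3, 14.0]]
[[380.5, -138.4, 14.0], [361.6, 20.5, 14.0], [539.4, -119.5, 14.0], [520.5, 39.4, 14.0]] [[27.0, 123.0], [235.0, 124.0], [67.0, 336.0], [245.0, 287.0]]
t 8.45 [452.7 -56.9 240.5] [ 2.409  0.    -3.022] F [ 0.1 -0.4 -5.4] op 0.126 g 80 tau [-1.04 -0.09 -0.06]
[0.022, -0.0, 0.0, 0.005, -0.005, -0.001]
[0.022, -0.0, 0.0, 0.005, -0.112, 0.118]
[0.022, -0.0, 0.0, 0.005, -0.272, 0.296]
[0.022, -0.0, 0.0, 0.005, -0.393, 0.43]
```

Call:
{"name": "carry_out", "arguments": {
  "series": [
    [0.007,0,0,0.002,-0.002,0,1],
    [0.015,0,0,0.005,-0.01,0.01,1],
    [0.022,0,0,0.005,-0.05,0.055,1],
    [0.022,0,0,0.005,-0.13,0.14,1],
    [0.022,0,0,0.005,-0.22,0.24,1],
    [0.022,0,0,0.005,-0.31,0.34,1],
    [0.022,0,0,0.005,-0.365,0.4,1],
    [0.022,0,0,0.005,-0.38,0.416,1]
  ]
}}

```text
clock: 9.45
eef_pos: [451.4, -57.3, 99.6]
tcp_rot: [2.478, -0.0, -3.022]
contact_force: [-0.5, 0.1, -3.9]
opening: 0.129
grasp_force: 79.9
```

Call:
{"name": "carry_out", "arguments": {
  "series": [
    [0,0,0,0,0,0,1],
    [0,0,0,0,0,0,1],
    [0,0,0,0,0,0,1],
    [0,0,0,0,0,0,1]
  ]
}}

```text
clock: 9.95
eef_pos: [451.8, -57.8, 100.5]
tcp_rot: [2.479, 0.002, -3.022]
contact_force: [-0.1, -0.2, -5.6]
opening: 0.128
grasp_force: 79.8
```

```bash
python3 - <<'E'
from plan import *
rows([(76,6.8,[451.5,-58.2,z]) for z in(90,83,79,77,75)])
im=r.grab_frame("scene"); cv2.imwrite("pics/s5.png",cv2.resize(im[190:350,220:420,::-1],None,fx=4,fy=3.7,interpolation=cv2.INTER_CUBIC))
E
```

```text
t 9.95 [451.8 -57.8 100.5] [ 2.479e+00  2.000e-03 -3.022e+00] F [-0.1 -0.2 -5.6] op 0.128 g 80 tau [-0.83 -0.19 -0.01]
[-0.0, 0.0, 0.0, 0.002, -0.027, 0.032]
[-0.0, 0.0, 0.0, 0.002, -0.044, 0.054]
[-0.0, 0.0, 0.0, 0.002, -0.054, 0.067]
[-0.0, 0.0, 0.0, 0.002, -0.059, 0.073]
[-0.0, 0.0, 0.0, 0.002, -0.064, 0.08]
```

View pics/s5.png

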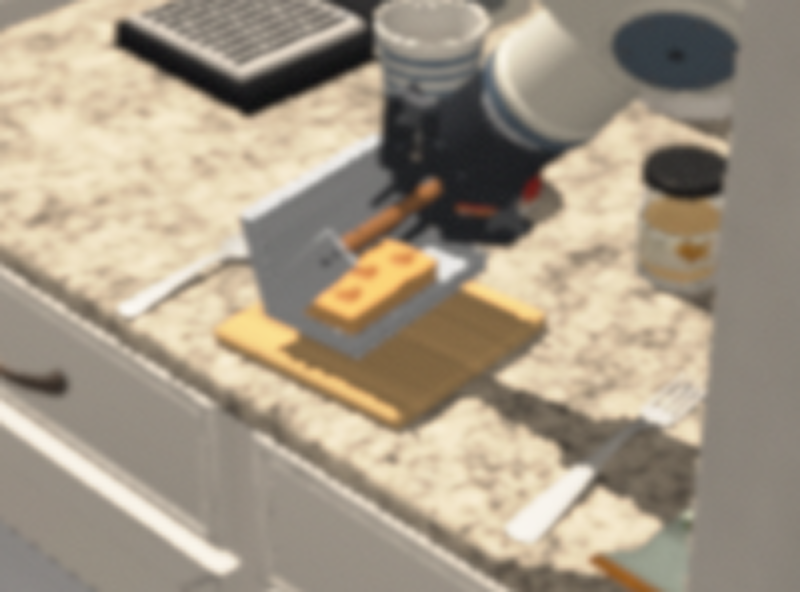

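Call:
{"name": "carry_out", "arguments": {
  "series": [
    [0,0,0,0.001,-0.012,0.015,1],
    [0,0,0,0.001,-0.025,0.032,1],
    [0,0,0,0.001,-0.037,0.047,1],
    [0,0,0,0.001,-0.044,0.056,1],
    [0,0,0,0.001,-0.049,0.063,1],
    [0,0,0,0.001,-0.049,0.063,1],
    [0,0,0,0.001,-0.049,0.063,1]
  ]
}}

```text
clock: 10.88
eef_pos: [451.5, -57.7, 80.2]
tcp_rot: [2.479, 0.001, -3.022]
contact_force: [-0.4, -0.5, -4.8]
opening: 0.125
grasp_force: 80.0
```

Call:
{"name": "carry_out", "arguments": {
  "series": [
    [0,0,0,0,-0.002,0.003,1],
    [0,0,0,0,-0.004,0.005,1],
    [0,0,0,0,-0.006,0.008,1],
    [0,0,0,0,-0.006,0.008,1]
  ]
}}

```text
clock: 11.38
eef_pos: [451.4, -57.6, 77.6]
tcp_rot: [2.479, 0.001, -3.022]
contact_force: [0.2, -0.5, -5.1]
opening: 0.129
grasp_force: 80.0
```

Call:
{"name": "carry_out", "arguments": {
  "series": [
    [0,0,0,0,-0.001,0.0015,1],
    [0,0,0,0,-0.0025,0.003,1],
    [0,0,0,0,-0.0025,0.003,1]
  ]
}}

```text
clock: 11.75
eef_pos: [451.6, -57.7, 77.0]
tcp_rot: [2.479, 0.001, -3.022]
contact_force: [1.1, -0.3, -0.6]
opening: 0.128
grasp_force: 80.5
```

Call:
{"name": "carry_out", "arguments": {
  "series": [
    [0,0,0,0,-0.001,0.0015,1],
    [0,0,0,0,-0.001,0.0015,1]
  ]
}}

```text
clock: 12.0
eef_pos: [451.9, -57.7, 76.7]
tcp_rot: [2.479, 0.002, -3.022]
contact_force: [2.5, -1.3, 4.8]
opening: 0.127
grasp_force: 81.2
```

Call:
{"name": "carry_out", "arguments": {
  "series": [
    [0,0,0,0,0,0,0.72],
    [0,0,0,0,0,0,0.6],
    [0,0,0,0,0,0,0.4],
    [0,0,0,0,0,0,0.1],
    [0,0,0,0,0,0,-0.2],
    [0,0,0,0,0,0,-0.4],
    [0,0,0,0,0,0,-0.4],
    [0,0,0,0,0,0,-0.4]
  ],
  "force": 20
}}

```text
clock: 13.0
eef_pos: [451.4, -57.6, 76.2]
tcp_rot: [2.479, 0.001, -3.022]
contact_force: [-0.1, -1.0, 0.7]
opening: 0.691
grasp_force: 0.0
```

Call:
{"name": "carry_out", "arguments": {
  "series": [
    [0,0,0,0,0,-0.02,-0.4],
    [0,0,0,0,0,-0.08,-0.4],
    [0,0,0,0,0,-0.16,-0.4],
    [0,0,0,0,0,-0.28,-0.4],
    [0,0,0,0,0,-0.4,-0.4],
    [0,0,0,0,0,-0.5,-0.4],
    [0,0,0,0,0,-0.56,-0.4],
    [0,0,0,0,0,-0.56,-0.4]
  ]
}}

```text
clock: 14.0
eef_pos: [462.0, -144.0, 187.3]
tcp_rot: [2.48, 0.002, -3.023]
contact_force: [-0.3, -0.5, 0.2]
opening: 0.697
grasp_force: 0.0
```

```bash
python3 - <<'E'
from plan import *
rows([])
im=r.grab_frame("scene"); a=r.grab_frame("top")
f=lambda i:cv2.resize(i[...,::-1],(400,500),interpolation=cv2.INTER_CUBIC)
cv2.imwrite("pics/end.png",np.hstack([f(im[210:335,260:360]),f(a[200:325,285:385])]))
E
```

```text
t 14.0 [ 462.  -144.   187.3] [ 2.480e+00  2.000e-03 -3.023e+00] F [-0.3 -0.5  0.2] op 0.697 g 0 tau [-0.3  -0.07 -0.04]
```

View pics/end.png

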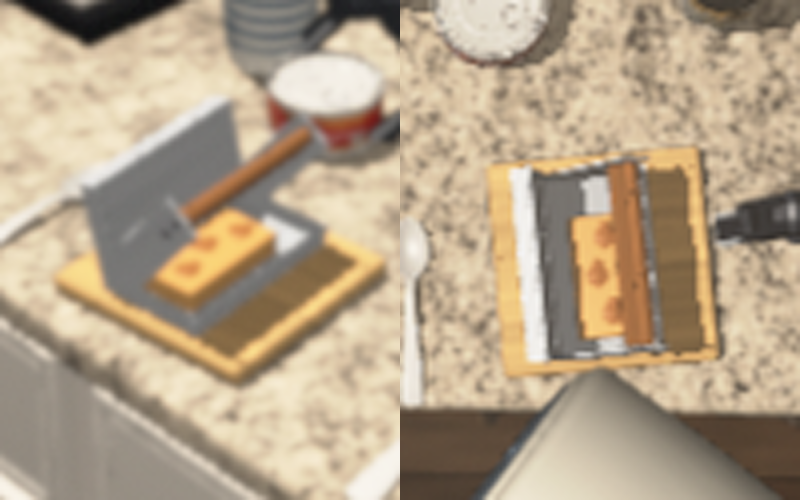

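The tray lies flat and square in the middle of the board. The biscuit is in it with its almonds up, and the arm is clear, so I'm handing in.

```bash
python3 -c "
from rig import r
print(r.sign_off())"
```

```text
the job is handed in; nothing more can be done
None
```

The biscuit is turned over: it lies almonds up in the tray, which sits flat on its other leaf in the middle of the board; the gripper is open and clear, and I handed the job in at about 14 s (no verdict was returned).

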